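# Draw back a spring pusher to its catch and load the display lane

## Robot

A 7-joint arm with a two-finger parallel gripper is mounted at the origin on a cart in front of the work surface, level with it; the furniture and walls round the work are solid. World frame = base frame: x ahead of the robot, y to its left, z up, the work surface at z = 0. Lengths are in m, angles in rad, forces in N, time in s.
With the tool pointing down it reaches from about 0.425 to 1.025 m from the base axis. Payload 3.6 kg.
Tool frame: the origin (TCP) lies at the very end of the fingers, on their centre line; the grasp point (between the pads) lies 19 mm behind it (env.grip_depth is the distance from the TCP to the grasp point, in m); z points along the fingers, y is the direction in which the jaws open and shut (so a half turn about z gives the same grasp; the last joint's range is limited). The gripper opens to 85 mm and grips with 20 to 120 N. Pads are 22 mm wide; open, the fingers measure 114 mm over their backs; the gripper's body (76 mm by 85 mm) begins 54 mm behind the grasp point. The pads swing forward as they close: fully open they stand 13 mm farther back than shut.
Start: joints at [1.212, 0.591, 0.048, 1.609, -0.033, 0.943, -0.034], TCP at [0.19, -0.7, 0.231] pointing down, gripper open.
Joint ranges: [-2.69, 2.69], [-0.47, 2.24], [-1.27, 1.36], [0.19, 2.51], [-1.53, 4.68], [0.08, 2.07], [-3.09, 3.09]. Speed limits (rad/s): [2.57, 2.57, 3.14, 3.14, 3.14, 3.14, 3.14].

## Interface

Orientations are given as a unit quaternion [x, y, z, w].
In Python, from cell import env gives the robot as it stands.
- The arm moves only by the tool servo_tool, never from a script. Its argument "commands" is a list of rows, each a list of 2 entries, a list of its own where there are three numbers: the shift along the world's x, y, z in units of 20 cm (1.0 is 20 cm), then the turn, a rotation vector about the world's x, y, z in units of 120 degrees (1.0 is 120 degrees). In form: [[[x, y, z], [rx, ry, rz]], ...]. A call has 1 to 10 rows; each row shifts and turns the pose as measured when the row begins; what a row does not reach is not made up. A row lasts 1/10 s, in which the tool goes at most 50 mm and 8.59 degrees, less where a joint would pass 70% of its speed; a pose out of reach is approached as far as the arm can. A call with a number of a shift or a turn outside -1 to 1 is refused whole. A call with a gripper value outside its range is refused whole. "claw" is the closure, from 0 (fully open) to 1 (shut), set as the call begins (left out, the last holds). The fingers move at their own pace and stop on an object; "squeeze" is the grip in N (left out, the last holds). Time passes only in rows, so rows that do not move let the fingers close. It gives the time, the measured TCP pose, the force and the opening at its end, in the units of the state.
- env.get_obs(): the state, without advancing time (a new reading comes with each control period).
- env.get_image(name): name is "side" or "top" or "wrist"; returns (picture, depth): 420x560x3 uint8, blue, green, red; 420x560 float32, m along the optical axis (not along the pixel's ray), 0 where there is no reading.
- env.calibration(name): a dict with "camera_matrix" (3x3 intrinsics, pixels), "origin" and "rotation" of the camera in the world. Camera axes: x right, y up, looking along -z (the intrinsics and any distortion apply to the point x, -y, -z); pixel columns grow to the right and rows downward; lengths in m; the calibration is good to about 2 mm. The wrist camera is an equidistant fisheye: a pixel r from the principal point sees the ray r / f radians off the axis. A picture is of the moment at which its call begins: read the wrist's pose just before it. calibration takes no time and is no camera call; for the wrist camera it gives the pose at the moment of the call.
- env.finish_job(): hands the job in, once; it reports no verdict.
Trained networks look in the newest picture that a camera, given by its name, has taken for a name from the list of things; names that differ only in an ending like _2 or _b are one class to them, and where a whole thing is asked for, a point or a joint stands for the part that bears it (a point fixed in the world has none). Each returns a list of dicts, best first, with "p" (0 to 1); they miss things now and then, are a little off and sometimes report something else, mostly with a low value. They report only what shows in the picture. A call takes as long as a camera call.
- env.recognise(camera, query): "at" ([x, y, z] in m, in world coordinates, good to about 4 mm: the middle of the surface that is visible of it).
The state is a dict: "clock": time; "joints": joint angles; "joint_velocities": joint speeds; "tau": joint torques, N m; "tool_pos": TCP position; "eef_rot": TCP orientation; "force": force on the tool from outside, world axes, zero at the start; "wrist_torque": the same for the moment, N m; "gripper_width": finger opening in m.
Only numpy, scipy, OpenCV 4.12 (cv2) and the standard library are available. Lean on these libraries where they do the work, as an engineer would, in place of code of your own. Each camera call takes 0.05 s, during which the arm holds its last target.

## Task

Restock the little wooden display lane: draw its spring-loaded pusher back, away from the front lip, until you feel it come up against the buffer at its hidden catch - gently, do not haul on the buffer - and let go, so that the catch holds the pusher back. Then stand the three-jar gift carton upright in the lane, square across it, right behind the front lip, either way round. Leave the other goods where they are.

Things in the scene. Friction and masses are not known exactly. Their poses are not given: they have to be found in the camera images.
- lane: Fixed open wooden display lane, 140 x 270 mm, on the table. Origin: centre of its underside; y runs along the lane to the front lip, x across, z up. Floor 30 mm above the table; inner width 124 mm between the side boards (tops 55 mm up); inner face of the front lip at y = +125 mm, lip top 42 mm up; back board (55 mm) at y = -126 mm.
- pusher (a joint): Pusher travel in m: 0 forward at the lip, grows drawn back (lane -y). Spring: 3 N at 0, 5 N at 0.15; let go, it glides slowly to 0. At 0.1 to 0.16, new each time, under the floor, is a one-way catch: for some 30 mm it rides over a sprung flap (2 to 4 N more), which snaps up behind it, and 2 mm on meets the buffer. Let go there, it settles forward a few mm onto the flap and stays.
- pusher_grip (a point): Grip point of the pusher, an upright aluminium plate across the lane, 10 mm thick along the lane, 112 mm wide, top edge 100 mm above the table. The point is mid thickness and width, 85 mm above the table; axes as the lane's; at lane y = +110 mm when pusher is 0. Both faces are free above the side boards; ribs behind it reach 60 mm up.
- catch_buffer (a joint): Compression in m of the sprung rubber buffer at the catch: 0 free, 1.2 N per mm. Beyond 12 mm it is strained. The catch has engaged once the buffer is touched, so 5 mm (some 6 N more pull) is plenty.
- gift_carton: Loose window carton with three little jars in a row, 0.25 to 0.5 kg, 55 mm deep (x) x 114 mm wide (y) x 82 mm high (z); upright on the table to the left of the lane. Origin: centre of its underside. Grip it front to back (its x, 55 mm). In the lane its x runs along the lane, either way round.
- amber_candle: Bystander: large jar candle with black lid, 85 mm across, 89 high; origin at underside centre.
- mist_bottle: Bystander: slim small bottle, 33 mm across, 125 high; origin at underside centre.
- tonic_bottle: Bystander: brown bottle, 48 mm across, 120 high; origin at underside centre.
- soap_carton: Bystander: small flat carton 45 x 63 x 26 mm; origin at underside centre.
- coaster_pack: Bystander: round coaster pack 86 mm across, 13 high; origin at underside centre.
- balm_pot: Bystander: low round pot with black lid, 59 mm across, 41 high; origin at underside centre.

How it is judged:
By the outcome, as a careful person would: the job done as asked, in the order asked, and still so for the second after the job is handed in, with the robot touching nothing.
It also fails if it takes over 72 s, if anything falls off the work surface, if the arm or the gripper's body presses on something with over 40 N, if the wrist force passes 120 N, or if a joint passes its speed limit or range.

## Working session

There is one attempt and no reset: what is moved stays moved. The work goes in short steps, Python scripts to look and compute and a tool call to move; the robot and the scene stay as the last step left them, time stands still between calls to the robot, and variables do not carry over. Pictures are saved under pics/ and viewed, and the job is handed in when it is done.

Besides the shell and the picture viewer there is one more tool, called after "Request:" in YAML: its name, and indented under it one key for each argument. servo_tool: Moves the arm, as the interface text tells. Shifts and turns lie within -1 to 1; 1 stands for 20 cm of shift or 120 degrees of turn. Its arguments: {"type":"object","properties":{"commands":{"type":"array","items":{"type":"array"}},"claw":{"type":"number"},"squeeze":{"type":"number"}},"required":["commands"]}

```bash
ls; mkdir -p pics; python3 - <<'E'
from cell import env
import cv2
o=env.get_obs();print(o)
for n in("side","top","wrist"):
    p,d=env.get_image(n);cv2.imwrite(f"pics/{n}0.png",p)
    c=env.calibration(n);print(n,c)
E
```

```text
pics
{'clock': 0.0, 'joints': array([ 1.21249019,  0.59210452,  0.04831417,  1.60987399, -0.03331922,
        0.94269975, -0.03370193]), 'joint_velocities': array([-2.06817360e-03,  8.29287279e-04, -7.83544122e-05,  7.95633379e-05,
       -6.81666737e-05, -8.66319185e-04, -1.22668624e-03]), 'tau': array([-2.06112636e-04, -5.48691201e+01,  1.54617626e+00, -1.98122746e+01,
        9.33886069e-03,  8.91864795e-03,  9.03272657e-07]), 'tool_pos': array([ 0.18952558, -0.69890415,  0.2301325 ]), 'eef_rot': array([ 9.91243301e-01,  1.32043246e-01, -2.10004779e-04, -1.12058868e-03]), 'force': array([0.12685063, 0.2999941 , 0.67414213]), 'wrist_torque': array([-0.03316845, -0.02153512, -0.04721383]), 'gripper_width': 0.08550532389021677}
side {'camera_matrix': array([[492.55081351,   0.        , 271.3466626 ],
       [  0.        , 492.55081351, 211.77835244],
       [  0.        ,   0.        ,   1.        ]]), 'origin': array([ 0.34975476, -0.75330498,  0.94566869]), 'rotation': array([ 0.4040314 , -0.03194769, -0.05596114,  0.91247264])}
top {'camera_matrix': array([[440.26820077,   0.        , 279.93078871],
       [  0.        , 440.26820077, 208.17550349],
       [  0.        ,   0.        ,   1.        ]]), 'origin': array([0.2621305 , 0.19082907, 1.28781766]), 'rotation': array([-0.06682887,  0.05618721,  0.71521295, -0.69343157])}
wrist {'camera_matrix': array([[325.1922621 ,   0.        , 277.70804106],
       [  0.        , 325.1922621 , 206.17030694],
       [  0.        ,   0.        ,   1.        ]]), 'origin': array([ 0.26193539, -0.67856919,  0.37219999]), 'rotation': array([-0.11732707,  0.09139708, -0.60079107,  0.78544957])}
```

View pics/side0.png

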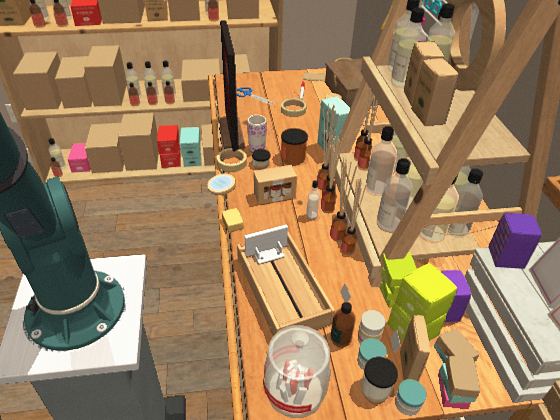

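View pics/top0.png

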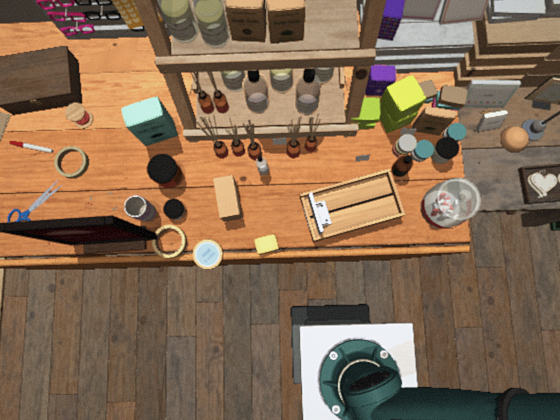

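```bash
python3 - <<'E'
from cell import env
for n in("side","top"):
  for q in ["lane","pusher","gift_carton","amber_candle","mist_bottle","tonic_bottle","soap_carton","coaster_pack","balm_pot"]:
    r=env.recognise(n,q);print(n,q,[(x['at'].round(3) if hasattr(x['at'],'round') else x['at'],round(x['p'],2)) for x in r[:2]])
E
```

```text
side lane [([0.48, -0.005, 0.0299], 0.74)]
side pusher [([0.4652, 0.0954, 0.063], 0.85)]
side gift_carton [([0.518, 0.3312, 0.0634], 0.61)]
side amber_candle [([0.5922, 0.5078, 0.068], 0.9)]
side mist_bottle [([0.6025, 0.2402, 0.0669], 0.8)]
side tonic_bottle [([0.5913, -0.1676, 0.0764], 0.81)]
side soap_carton [([0.3854, 0.2401, 0.0267], 0.71), ([0.6033, 0.2404, 0.0654], 0.33)]
side coaster_pack [([0.3616, 0.4062, 0.0063], 0.98)]
side balm_pot [([0.4917, 0.4946, 0.0415], 0.52)]
top lane [([0.4832, -0.0024, 0.0304], 0.7)]
top pusher [([0.4622, 0.0987, 0.054], 0.73)]
top gift_carton [([0.5111, 0.3535, 0.0845], 0.9)]
top amber_candle [([0.5973, 0.5259, 0.0912], 0.77)]
top mist_bottle [([0.6008, 0.2485, 0.0815], 0.7)]
top tonic_bottle [([0.5898, -0.1416, 0.0826], 0.54)]
top soap_carton [([0.387, 0.2465, 0.0276], 0.64)]
top coaster_pack [([0.3622, 0.4177, 0.0114], 0.93)]
top balm_pot [([0.4905, 0.5126, 0.0397], 0.62)]
```

```bash
cat > h.py <<'E'
from cell import env
import numpy as np, cv2
from scipy.spatial.transform import Rotation as R
def cloud(n,p=None,d=None):
    c=env.calibration(n)
    if p is None: p,d=env.get_image(n)
    K=c['camera_matrix']; v,u=np.mgrid[:420,:560]
    if n=='wrist':
        r=np.hypot(u-K[0,2],v-K[1,2]); th=r/K[0,0]; s=np.where(r>0,np.tan(th)/np.maximum(r,1e-9),1/K[0,0])
        x=(u-K[0,2])*s; y=(v-K[1,2])*s
    else:
        x=(u-K[0,2])/K[0,0]; y=(v-K[1,2])/K[1,1]
    P=np.stack([x*d,-y*d,-d],-1)@R.from_quat(c['rotation']).as_matrix().T+c['origin']
    P[d==0]=np.nan
    return p,P
def yawrect(P):
    (c,s,a)=cv2.minAreaRect(P[:,:2].astype(np.float32)*1000); return np.round(c,1),np.round(s,1),round(a,2)
E
python3 - <<'E'
from h import *
for n in("top","side"):
    p,P=cloud(n); X,Y,Z=P[...,0],P[...,1],P[...,2]
    tb=(X>.38)&(X<.6)&(Y>-.1)&(Y<.4)&(abs(Z)<.02);print(n,'table',np.median(Z[tb]))
    def m(x0,x1,y0,y1,z0,z1):
        k=(X>x0)&(X<x1)&(Y>y0)&(Y<y1)&(Z>z0)&(Z<z1);return P[k]
    q=m(.38,.6,-.2,.17,.047,.062);print('lanerim',len(q),yawrect(q))
    q=m(.38,.6,-.2,.17,.090,.11);print('pusher top',len(q),yawrect(q),q.mean(0))
    q=m(.43,.6,.25,.42,.074,.095);print('carton top',len(q),yawrect(q),q.mean(0))
    big=cv2.resize(p[140:280,150:430] if n=="top" else p[130:340,180:400],None,fx=2.8,fy=2.8,interpolation=cv2.INTER_CUBIC);cv2.imwrite(f"pics/{n}big.png",big)
E
```

```text
top table 0.0004464887426205433
lanerim 836 (array([490.7, -27.3]), array([158.9, 329.8]), 14.19)
pusher top 230 (array([495.8, -36.4]), array([151. , 311.6]), 14.38) [0.48981193 0.0260711  0.09880705]
carton top 827 (array([526.2, 312.9]), array([118.8, 158.3]), 15.27) [0.51586204 0.35428788 0.08276163]
side table -0.00017963278722066267
lanerim 1282 (array([493. , -32.7]), array([141.6, 331.6]), 13.97)
pusher top 325 (array([502.2, -36.7]), array([111.3, 311.8]), 17.32) [0.49546855 0.02676478 0.09704125]
carton top 563 (array([525. , 311.3]), array([116.8, 153.5]), 14.36) [0.51460113 0.34857209 0.08117956]
```

View pics/topbig.png

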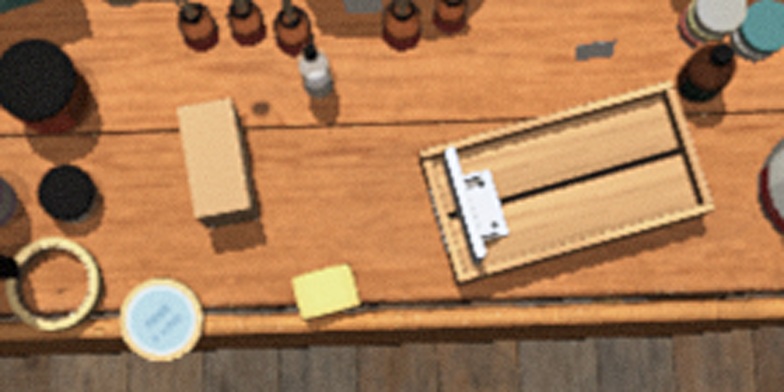

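View pics/sidebig.png

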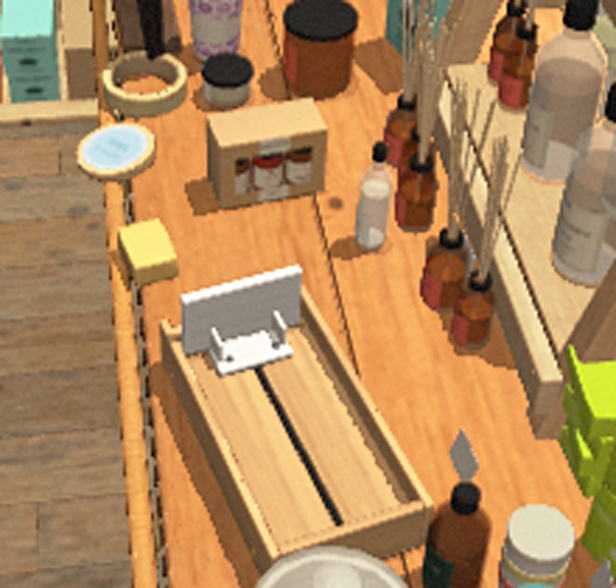

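```bash
python3 - <<'E'
from h import *
for n in("top","side"):
    p,P=cloud(n)
    def m(c,hx,hy,yaw,z0,z1):
        d=P[...,:2]-np.array(c); a=np.radians(yaw)
        x=d[...,0]*np.cos(a)+d[...,1]*np.sin(a); y=-d[...,0]*np.sin(a)+d[...,1]*np.cos(a)
        return P[(abs(x)<hx)&(abs(y)<hy)&(P[...,2]>z0)&(P[...,2]<z1)]
    q=m((.485,-.003),.085,.150,14.2,.050,.060);print(n,'lanerim',len(q),yawrect(q))
    q=m((.485,-.003),.085,.150,14.2,.035,.060);print(n,'lane35',len(q),yawrect(q))
    q=m((.462,.1),.08,.04,14.2,.095,.106);print('pusher top',len(q),yawrect(q),q.mean(0))
    q=m((.462,.1),.08,.04,14.2,.070,.106);print('pusher70',len(q),yawrect(q),q.mean(0))
    q=m((.514,.352),.08,.05,14.2,.077,.088);print('carton top',len(q),yawrect(q),q.mean(0))
    q=m((.514,.352),.08,.06,14.2,.01,.088);print('carton all',len(q),yawrect(q),q.mean(0))
E
```

```text
top lanerim 701 (array([491.9,  -5.9]), array([150.5, 289.1]), 14.36)
top lane35 1350 (array([492.4,  -5.7]), array([151.7, 290.6]), 14.29)
pusher top 150 (array([458.2, 109.5]), array([110.9,  10.3]), 13.72) [0.45837357 0.1097493  0.10024656]
pusher70 193 (array([457.8, 109.4]), array([111.7,  10.6]), 14.04) [0.45707583 0.11034346 0.09632008]
carton top 770 (array([513.9, 357.7]), array([114.9,  55.4]), 8.68) [0.51332065 0.35746664 0.08255106]
carton all 900 (array([509.1, 345. ]), array([129. ,  78.6]), 9.37) [0.50885018 0.3555845  0.07733775]
side lanerim 1031 (array([485.8,  -3.7]), array([141.4, 270. ]), 14.24)
side lane35 1958 (array([485.7,  -3.6]), array([141.7, 272.8]), 14.19)
pusher top 164 (array([458.3, 105.7]), array([110.3,  15.5]), 13.83) [0.45854665 0.10369653 0.09899906]
pusher70 478 (array([458.4, 104.9]), array([112.2,  17. ]), 14.05) [0.45775313 0.10152742 0.08838338]
carton top 524 (array([514. , 352.3]), array([115.6,  62.8]), 8.26) [0.51425914 0.35137963 0.08132984]
carton all 1241 (array([514.3, 352.2]), array([116.3,  63.2]), 8.26) [0.51287754 0.34128667 0.0580946 ]
```

```bash
python3 - <<'E'
from h import *
p,P=cloud("top")
p2,P2=cloud("side")
def m(P,c,hx,hy,yaw,z0,z1):
        d=P[...,:2]-np.array(c); a=np.radians(yaw)
        x=d[...,0]*np.cos(a)+d[...,1]*np.sin(a); y=-d[...,0]*np.sin(a)+d[...,1]*np.cos(a)
        return P[(abs(x)<hx)&(abs(y)<hy)&(P[...,2]>z0)&(P[...,2]<z1)]
for hx,hy in((.076,.14),(.074,.138)):
  q=m(P,(.4855,0),hx,hy,14.2,.048,.060);print('lanerim',len(q),yawrect(q))
  q=m(P2,(.4855,0),hx,hy,14.2,.048,.060);print('lanerim',len(q),yawrect(q))
Q=np.concatenate([P.reshape(-1,3),P2.reshape(-1,3)])
print("max height x rows .3-.7, y cols -.8..-.1")
for x in np.arange(.2,.75,.05):
    print(round(x,2),[round(float(np.nanmax(np.r_[-1,Q[(abs(Q[:,0]-x)<.025)&(abs(Q[:,1]-y)<.05)][:,2]])),2) for y in np.arange(-.8,.55,.1)])
E
```

```text
lanerim 724 (array([484.8,   2.3]), array([140.9, 269.5]), 14.28)
lanerim 1130 (array([485.6,  -4.2]), array([141.1, 269.2]), 14.11)
lanerim 724 (array([484.8,   2.3]), array([140.9, 269.5]), 14.28)
lanerim 1127 (array([485.5,  -3.8]), array([141.1, 268.4]), 14.11)
max height x rows .3-.7, y cols -.8..-.1
0.2 [-0.86, -0.86, 0.62, -0.86, -0.86, -0.86, -0.86, -0.86, -0.87, -0.86, -0.86, -0.86, -0.86, -0.86]
0.25 [-0.86, -0.87, -0.86, -0.86, -0.86, -0.87, -0.86, -0.86, -0.86, -0.86, -0.86, -0.87, -0.87, -0.86]
0.3 [-0.86, -0.86, -0.86, -0.86, -0.86, -0.86, -0.86, -0.86, -0.86, -0.87, -0.87, -0.86, 0.01, -0.86]
0.35 [-0.86, -0.86, -0.87, -0.86, -0.86, 0.01, 0.01, 0.01, 0.01, 0.01, 0.03, 0.03, 0.02, 0.03]
0.4 [-0.86, -0.87, -0.87, -0.86, -0.87, 0.16, 0.16, 0.01, 0.07, 0.1, 0.03, 0.03, 0.02, 0.03]
0.45 [-0.86, -0.86, -0.87, -0.87, -0.87, 0.2, 0.2, 0.06, 0.06, 0.1, 0.01, 0.09, 0.09, 0.05]
0.5 [-0.86, -0.08, -0.07, -0.1, -0.1, 0.2, 0.2, 0.06, 0.04, 0.1, 0.01, 0.09, 0.09, 0.05]
0.55 [-0.86, -0.08, -0.07, -0.1, -0.1, 0.15, 0.15, 0.09, 0.06, 0.06, 0.01, 0.09, 0.09, 0.1]
0.6 [-0.87, -0.08, -0.07, -0.1, -0.1, 0.08, 0.12, 0.12, 0.01, 0.01, 0.13, 0.13, 0.01, 0.1]
0.65 [-1.0, -0.1, -0.05, -0.05, -0.1, 0.08, 0.09, 0.08, 0.04, 0.25, 0.26, 0.25, 0.28, 0.1]
0.7 [-1.0, -0.1, -0.04, -0.03, -0.1, 0.14, 0.17, 0.17, 0.13, 0.26, 0.1, 0.24, 0.27, 0.17]
```

Request:
servo_tool:
  commands:
    - [[0.08, 0.15, 0.15], [0, 0, 0]]
    - [[0.11, 0.19, 0.1], [0, 0, 0]]
    - [[0.12, 0.2, 0.06], [0, 0, 0]]
    - [[0.12, 0.2, 0.03], [0, 0, 0]]
    - [[0.12, 0.2, 0.02], [0, 0, 0]]
    - [[0.12, 0.2, 0], [0, 0, 0]]
    - [[0.12, 0.2, 0], [0, 0, 0]]
    - [[0.12, 0.2, 0], [0, 0, 0]]
    - [[0.12, 0.2, 0], [0, 0, 0]]
    - [[0.12, 0.2, 0], [0, 0, 0]]
  claw: 0

```text
clock: 2.35
tool_pos: [0.4188, -0.3049, 0.3068]
eef_rot: [0.992, 0.123, 0.0, 0.004]
force: [1.2, -0.7, -0.2]
gripper_width: 0.0853
```

Request:
servo_tool:
  commands:
    - [[0.02, 0.21, 0], [0, 0, 0]]
    - [[0.02, 0.22, 0], [0, 0, 0]]
    - [[0.02, 0.22, 0], [0, 0, 0]]
    - [[0.02, 0.22, 0], [0, 0, 0]]
    - [[0.02, 0.22, 0], [0, 0, 0]]
    - [[0.02, 0.22, -0.05], [0, 0, 0]]
    - [[0.02, 0.22, -0.1], [0, 0, 0]]
    - [[0.02, 0.22, -0.1], [0, 0, 0]]
    - [[0.02, 0.2, -0.12], [0, 0, 0]]
    - [[0.02, 0.15, -0.12], [0, 0, 0]]

```text
clock: 3.35
tool_pos: [0.4677, 0.1351, 0.2144]
eef_rot: [0.992, 0.125, 0.013, 0.006]
force: [0.2, -0.3, 0.8]
gripper_width: 0.0855
```

```bash
cat > w.py <<'E'
from h import *
import sys
o=env.get_obs();print(o['clock'],o['tool_pos'],o['force'],o['gripper_width'],'rv',np.degrees((R.from_quat(o['eef_rot'])*R.from_quat([1,0,0,0]).inv()).as_rotvec()))
p,P=cloud("wrist");cv2.imwrite(f"pics/{sys.argv[1]}.png",p)
np.save(f"pics/{sys.argv[1]}.npy",P)
E
python3 w.py w1
```

```text
3.35 [0.46765634 0.13508736 0.21443659] [ 0.1537565  -0.25692795  0.76485936] 0.08546564582622619 rv [-0.66387554 -1.54099868 14.36230931]
```

View pics/w1.png

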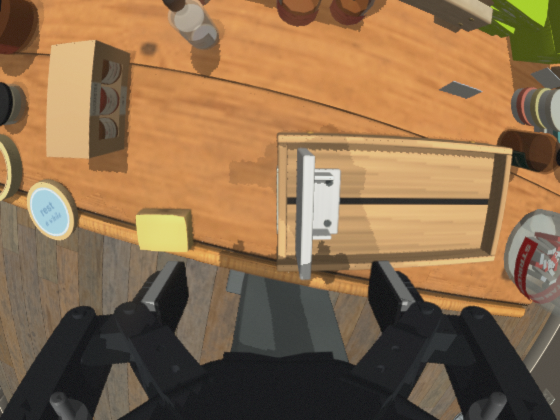

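```bash
python3 - <<'E'
from h import *
P=np.load("pics/w1.npy")
def m(P,c,hx,hy,yaw,z0,z1):
        d=P[...,:2]-np.array(c); a=np.radians(yaw)
        x=d[...,0]*np.cos(a)+d[...,1]*np.sin(a); y=-d[...,0]*np.sin(a)+d[...,1]*np.cos(a)
        return P[(abs(x)<hx)&(abs(y)<hy)&(P[...,2]>z0)&(P[...,2]<z1)]
k=(abs(P[...,2])<.012)&(P[...,0]>.4);print('table',np.nanmedian(P[...,2][k]))
q=m(P,(.485,0.),.078,.142,14.2,.046,.062);print('lanerim',len(q),yawrect(q))
q=m(P,(.458,.109),.08,.03,14.2,.09,.11);print('pusher',len(q),yawrect(q),q.mean(0))
q=m(P,(.458,.109),.08,.03,14.2,.097,.103);print('pusher',len(q),yawrect(q),q.mean(0))
q=m(P,(.514,.357),.08,.05,14.2,.075,.09);print('carton',len(q),yawrect(q))
E
```

```text
table -0.0009216501440020841
lanerim 4833 (array([487. ,   0.5]), array([140.1, 270.4]), 14.07)
pusher 1568 (array([460.2, 107.5]), array([111.8,  10.4]), 14.33) [0.4637628  0.1088135  0.09873287]
pusher 1455 (array([460. , 107.4]), array([111.4,  10.3]), 14.33) [0.46346036 0.10845302 0.09909172]
carton 5352 (array([516.1, 355.9]), array([114.7,  57.3]), 8.7)
```

Request:
servo_tool:
  commands:
    - [[-0.04, -0.13, -0.1], [0.006, 0.013, 0]]
    - [[0, 0, -0.15], [0, 0, 0]]
    - [[0, 0, -0.12], [0, 0, 0]]
    - [[0, 0, 0], [0, 0, 0]]

```text
clock: 3.8
tool_pos: [0.4598, 0.1178, 0.1357]
eef_rot: [0.991, 0.132, 0.0, -0.005]
force: [0.7, 0.3, -0.1]
gripper_width: 0.0853
```

```bash
python3 w.py w2
```

```text
3.8 [0.45980476 0.11780233 0.13568516] [ 0.6519086   0.31418109 -0.14964129] 0.08534890573545555 rv [ 6.27930504e-01 -1.13754494e-02  1.51955753e+01]
```

Request:
servo_tool:
  commands:
    - [[0, -0.05, -0.05], [-0.005, 0, -0.008]]
    - [[0, 0, -0.1], [0, 0, 0]]
    - [[0, 0, -0.1], [0, 0, 0]]
    - [[0, 0, -0.08], [0, 0, 0]]
    - [[0, 0, 0], [0, 0, 0]]

```text
clock: 4.35
tool_pos: [0.4669, 0.1065, 0.0741]
eef_rot: [0.993, 0.121, 0.008, 0.0]
force: [0.2, 0.1, 0.2]
gripper_width: 0.0852
```

```bash
python3 w.py w3
```

```text
4.35 [0.46691794 0.1064636  0.07412055] [0.17320286 0.08319945 0.22139719] 0.08522786725150268 rv [-0.01594836 -0.89808024 13.89090908]
```

View pics/w3.png

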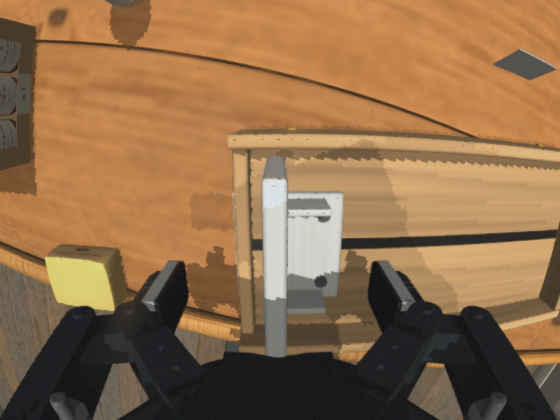

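Request:
servo_tool:
  commands:
    - [[0, 0, 0], [0, 0, 0]]
    - [[0, 0, 0], [0, 0, 0]]
    - [[0, 0, 0], [0, 0, 0]]
    - [[0, 0, 0], [0, 0, 0]]
    - [[0, 0, 0], [0, 0, 0]]
    - [[0, 0, 0], [0, 0, 0]]
    - [[0, 0, 0], [0, 0, 0]]
    - [[0, 0, 0], [0, 0, 0]]
  claw: 1
  squeeze: 35

```text
clock: 5.2
tool_pos: [0.4698, 0.1084, 0.0789]
eef_rot: [0.992, 0.122, 0.012, -0.001]
force: [0.5, -0.3, 0.0]
gripper_width: 0.0087
```

Request:
servo_tool:
  commands:
    - [[0, 0, 0], [0, 0, 0]]
    - [[0, 0, 0], [0, 0, 0]]
    - [[0, 0, 0], [0, 0, 0]]
  claw: 0.4

```text
clock: 5.5
tool_pos: [0.47, 0.1072, 0.0788]
eef_rot: [0.993, 0.121, 0.012, -0.001]
force: [0.2, 0.1, 0.5]
gripper_width: 0.0504
```

```bash
python3 w.py w4; python3 -c "
from cell import env
o=env.get_obs();print(o['joints'],o['tau'])"
```

```text
5.5 [0.47001982 0.10719968 0.07882735] [0.1610344  0.06516241 0.48187304] 0.05043565250076534 rv [ 0.06613556 -1.40257604 13.86472925]
[-0.18062701  0.54962011 -0.18547812  2.26417915  0.31848846  0.32665912
 -1.96843831] [-8.94066528e-02 -4.08434129e+01 -1.07021738e+00 -8.12360018e+00
  1.11308548e-02 -7.31213973e-02 -6.88400305e-04]
```

View pics/w4.png

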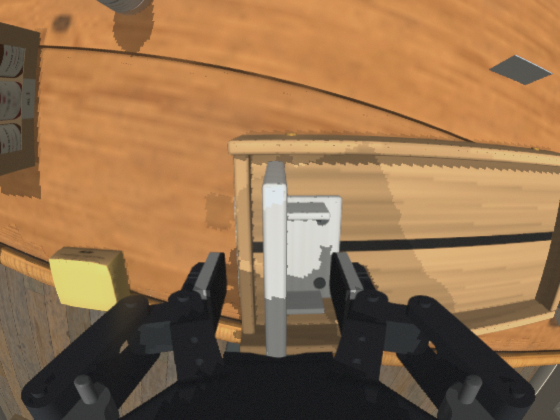

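Request:
servo_tool:
  commands:
    - [[-0.02, 0.01, -0.04], [0, 0.012, 0.003]]
    - [[0, 0, -0.03], [0, 0, 0]]

```text
clock: 5.75
tool_pos: [0.4664, 0.1092, 0.0647]
eef_rot: [0.992, 0.124, -0.0, -0.002]
force: [-1.3, -0.2, -0.0]
gripper_width: 0.0512
```

Request:
servo_tool:
  commands:
    - [[0, 0, 0.02], [0, 0, 0]]
    - [[0, 0, 0], [0, 0, 0]]
    - [[0, 0, 0], [0, 0, 0]]
    - [[0, 0, 0], [0, 0, 0]]
    - [[0, 0, 0], [0, 0, 0]]
    - [[0, 0, 0], [0, 0, 0]]
    - [[0, 0, 0], [0, 0, 0]]
  claw: 1

```text
clock: 6.45
tool_pos: [0.466, 0.1075, 0.0675]
eef_rot: [0.992, 0.123, -0.002, -0.001]
force: [0.7, -0.4, -2.3]
gripper_width: 0.0095
```

```bash
python3 w.py w5
```

```text
6.45 [0.46597557 0.10754832 0.0675437 ] [ 0.70752832 -0.44109081 -2.30118598] 0.009465944116594445 rv [ 0.14457253  0.20457366 14.1503554 ]
```

View pics/w5.png

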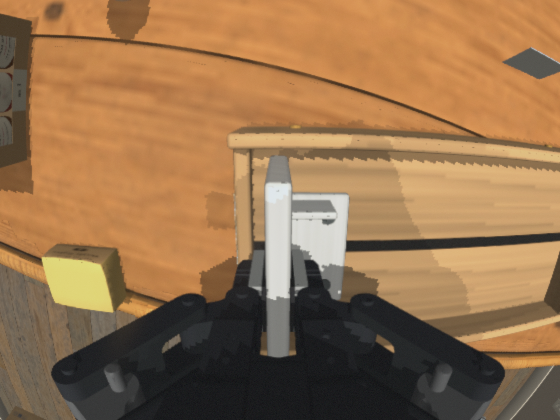

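Request:
servo_tool:
  commands:
    - [[0.01, -0.04, 0], [0, 0, 0]]
    - [[0.012, -0.05, 0], [0, 0, 0]]
    - [[0.012, -0.05, 0], [0, 0, 0]]
    - [[0.012, -0.05, 0], [0, 0, 0]]

```text
clock: 6.9
tool_pos: [0.4734, 0.078, 0.0676]
eef_rot: [0.992, 0.127, -0.001, -0.007]
force: [-1.6, 5.7, -2.4]
gripper_width: 0.0094
```

```bash
cat > f.py <<'E'
from h import *
o=env.get_obs();u=np.array([-.2445,.9696]);v=np.array([.9696,.2445])
d=o['tool_pos'][:2]-np.array([.486,.001])
print(round(float(o['clock']),2),'laney %.4f lanex %.4f z %.4f'%(d@u,d@v,o['tool_pos'][2]),'Fu %.2f Fv %.2f Fz %.2f'%(o['force'][:2]@u,o['force'][:2]@v,o['force'][2]),'w %.4f'%o['gripper_width'],'rv',np.degrees((R.from_quat(o['eef_rot'])*R.from_quat([1,0,0,0]).inv()).as_rotvec()).round(2))
E
python3 f.py
```

```text
6.9 laney 0.0777 lanex 0.0066 z 0.0676 Fu 5.89 Fv -0.13 Fz -2.38 w 0.0094 rv [ 0.77  0.17 14.56]
```

Request:
servo_tool:
  commands:
    - [[0.012, -0.05, 0], [0, 0, 0]]
    - [[0.012, -0.05, 0], [0, 0, 0]]
    - [[0.012, -0.05, 0], [0, 0, 0]]
    - [[0.012, -0.05, 0], [0, 0, 0]]

```text
clock: 7.3
tool_pos: [0.4816, 0.0452, 0.0677]
eef_rot: [0.992, 0.128, -0.001, -0.012]
force: [-0.9, 6.1, -2.4]
gripper_width: 0.0095
```

```bash
python3 f.py
```

```text
7.3 laney 0.0439 lanex 0.0066 z 0.0677 Fu 6.14 Fv 0.62 Fz -2.43 w 0.0095 rv [ 1.38  0.17 14.74]
```

Request:
servo_tool:
  commands:
    - [[0.008, -0.03, 0], [-0.004, 0, -0.002]]
    - [[0.008, -0.03, 0], [-0.004, 0, -0.002]]
    - [[0.008, -0.03, 0], [-0.002, 0, 0]]

```text
clock: 7.6
tool_pos: [0.4852, 0.031, 0.0676]
eef_rot: [0.992, 0.125, -0.003, -0.005]
force: [-1.7, 5.0, -1.0]
gripper_width: 0.0095
```

```bash
python3 f.py
```

```text
7.6 laney 0.0292 lanex 0.0066 z 0.0676 Fu 5.25 Fv -0.44 Fz -1.00 w 0.0095 rv [ 0.52  0.36 14.37]
```

Request:
servo_tool:
  commands:
    - [[0.006, -0.024, 0], [0, 0, 0]]
    - [[0.006, -0.024, 0], [0, 0, 0]]
    - [[0, 0, 0], [0, 0, 0]]

```text
clock: 7.9
tool_pos: [0.486, 0.0275, 0.0677]
eef_rot: [0.992, 0.127, -0.003, -0.009]
force: [-0.2, 3.1, -1.6]
gripper_width: 0.0097
```

```bash
python3 f.py
```

```text
7.9 laney 0.0257 lanex 0.0065 z 0.0677 Fu 3.04 Fv 0.52 Fz -1.57 w 0.0097 rv [ 0.98  0.36 14.59]
```

Request:
servo_tool:
  commands:
    - [[0.006, -0.024, 0], [0, 0, 0]]
    - [[0.006, -0.024, 0], [0, 0, 0]]
    - [[0, 0, 0], [0, 0, 0]]

```text
clock: 8.2
tool_pos: [0.487, 0.0236, 0.0677]
eef_rot: [0.992, 0.129, -0.003, -0.012]
force: [0.8, 1.7, -1.7]
gripper_width: 0.0097
```

```bash
python3 f.py
```

```text
8.2 laney 0.0217 lanex 0.0065 z 0.0677 Fu 1.45 Fv 1.15 Fz -1.74 w 0.0097 rv [ 1.38  0.38 14.78]
```

Request:
servo_tool:
  commands:
    - [[0.007, -0.025, 0], [-0.004, 0, -0.002]]
    - [[0.007, -0.025, 0], [-0.004, 0, -0.002]]
    - [[0.007, -0.025, 0], [-0.002, 0, 0]]

```text
clock: 8.5
tool_pos: [0.4892, 0.0147, 0.0676]
eef_rot: [0.992, 0.127, -0.005, -0.005]
force: [-2.7, 6.6, 0.4]
gripper_width: 0.0094
```

```bash
python3 f.py
```

```text
8.5 laney 0.0125 lanex 0.0065 z 0.0676 Fu 7.05 Fv -1.03 Fz 0.40 w 0.0094 rv [ 0.57  0.57 14.56]
```

Request:
servo_tool:
  commands:
    - [[0.006, -0.025, 0], [0, 0, 0]]
    - [[0.006, -0.025, 0], [0, 0, 0]]

```text
clock: 8.7
tool_pos: [0.4907, 0.0089, 0.0677]
eef_rot: [0.992, 0.128, -0.005, -0.007]
force: [-1.8, 6.9, -1.5]
gripper_width: 0.0088
```

```bash
python3 f.py
```

```text
8.7 laney 0.0065 lanex 0.0065 z 0.0677 Fu 7.13 Fv -0.01 Fz -1.50 w 0.0088 rv [ 0.84  0.55 14.74]
```

Request:
servo_tool:
  commands:
    - [[0.006, -0.025, 0], [0, 0, 0]]
    - [[0.006, -0.025, 0], [0, 0, 0]]

```text
clock: 8.9
tool_pos: [0.4923, 0.0025, 0.0677]
eef_rot: [0.992, 0.129, -0.005, -0.009]
force: [-1.9, 6.1, -1.5]
gripper_width: 0.0096
```

```bash
python3 f.py
```

```text
8.9 laney -0.0001 lanex 0.0064 z 0.0677 Fu 6.43 Fv -0.36 Fz -1.48 w 0.0096 rv [ 1.09  0.54 14.86]
```

Request:
servo_tool:
  commands:
    - [[0.006, -0.025, 0], [0, 0, 0]]
    - [[0.006, -0.025, 0], [0, 0, 0]]

```text
clock: 9.1
tool_pos: [0.4938, -0.0036, 0.0677]
eef_rot: [0.991, 0.13, -0.005, -0.012]
force: [-3.1, 9.6, -1.1]
gripper_width: 0.0094
```

```bash
python3 f.py
```

```text
9.1 laney -0.0064 lanex 0.0064 z 0.0677 Fu 10.10 Fv -0.67 Fz -1.12 w 0.0094 rv [ 1.36  0.53 14.95]
```

Request:
servo_tool:
  commands:
    - [[0.005, -0.02, 0], [-0.003, 0, -0.002]]

```text
clock: 9.2
tool_pos: [0.4942, -0.005, 0.0677]
eef_rot: [0.992, 0.128, -0.005, -0.01]
force: [-2.6, 11.1, -1.3]
gripper_width: 0.0098
```

```bash
python3 f.py
```

```text
9.2 laney -0.0078 lanex 0.0065 z 0.0677 Fu 11.42 Fv 0.22 Fz -1.28 w 0.0098 rv [ 1.2   0.57 14.76]
```

Request:
servo_tool:
  commands:
    - [[0.005, -0.02, 0], [-0.003, 0, -0.002]]

```text
clock: 9.3
tool_pos: [0.4943, -0.0055, 0.0677]
eef_rot: [0.992, 0.128, -0.005, -0.009]
force: [-3.3, 11.2, -0.0]
gripper_width: 0.0095
```

```bash
python3 f.py
```

```text
9.3 laney -0.0083 lanex 0.0065 z 0.0677 Fu 11.70 Fv -0.43 Fz -0.02 w 0.0095 rv [ 1.06  0.62 14.66]
```

Request:
servo_tool:
  commands:
    - [[0.005, -0.02, 0], [-0.003, 0, -0.002]]

```text
clock: 9.4
tool_pos: [0.4943, -0.0056, 0.0676]
eef_rot: [0.992, 0.127, -0.006, -0.008]
force: [-4.2, 10.6, -0.3]
gripper_width: 0.0091
```

```bash
python3 f.py
```

```text
9.4 laney -0.0084 lanex 0.0064 z 0.0676 Fu 11.27 Fv -1.50 Fz -0.31 w 0.0091 rv [ 0.94  0.67 14.6 ]
```

Request:
servo_tool:
  commands:
    - [[0, 0, 0], [0, 0, 0]]
    - [[0, 0, 0], [0, 0, 0]]

```text
clock: 9.6
tool_pos: [0.4931, -0.001, 0.0677]
eef_rot: [0.992, 0.129, -0.006, -0.011]
force: [-1.6, 4.6, -2.1]
gripper_width: 0.0096
```

```bash
python3 f.py
```

```text
9.6 laney -0.0037 lanex 0.0064 z 0.0677 Fu 4.82 Fv -0.47 Fz -2.08 w 0.0096 rv [ 1.21  0.66 14.85]
```

Request:
servo_tool:
  commands:
    - [[-0.002, 0.01, 0], [0, 0, 0]]
    - [[-0.002, 0.01, 0], [0, 0, 0]]

```text
clock: 9.8
tool_pos: [0.4923, 0.0023, 0.0677]
eef_rot: [0.992, 0.129, -0.006, -0.01]
force: [0.9, -3.2, -2.4]
gripper_width: 0.0095
```

```bash
python3 f.py
```

```text
9.8 laney -0.0002 lanex 0.0064 z 0.0677 Fu -3.28 Fv 0.09 Fz -2.40 w 0.0095 rv [ 1.14  0.67 14.81]
```

Request:
servo_tool:
  commands:
    - [[-0.002, 0.01, 0], [0, 0, 0]]
    - [[-0.002, 0.01, 0], [0, 0, 0]]

```text
clock: 10.0
tool_pos: [0.4923, 0.0023, 0.0676]
eef_rot: [0.992, 0.127, -0.006, -0.008]
force: [1.1, -3.8, -3.2]
gripper_width: 0.0095
```

```bash
python3 f.py
```

```text
10.0 laney -0.0002 lanex 0.0064 z 0.0676 Fu -3.95 Fv 0.09 Fz -3.18 w 0.0095 rv [ 0.88  0.66 14.58]
```

Request:
servo_tool:
  commands:
    - [[0, 0, 0], [0, 0, 0]]
    - [[0, 0, 0], [0, 0, 0]]
    - [[0, 0, 0], [0, 0, 0]]
    - [[0, 0, 0.15], [0, 0, 0]]
    - [[0, 0, 0.22], [0, 0, 0]]
    - [[0, 0, 0.22], [0, 0, 0]]
    - [[0, 0, 0.1], [0, 0, 0]]
  claw: 0

```text
clock: 10.7
tool_pos: [0.4882, 0.0053, 0.2071]
eef_rot: [0.991, 0.13, -0.011, -0.01]
force: [0.5, -0.2, 0.1]
gripper_width: 0.0854
```

```bash
python3 f.py; python3 w.py w6
```

```text
10.7 laney 0.0036 lanex 0.0032 z 0.2071 Fu -0.32 Fv 0.48 Fz 0.12 w 0.0854 rv [ 1.11  1.23 14.95]
10.7 [0.48824392 0.00529692 0.20709337] [ 0.54187624 -0.19349429  0.1239641 ] 0.08537569231085423 rv [ 1.1113418   1.22974444 14.95318379]
```

View pics/w6.png

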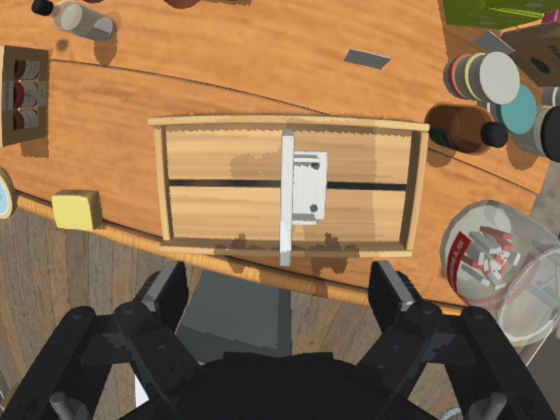

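Request:
servo_tool:
  commands:
    - [[0.02, 0.15, 0], [-0.005, -0.005, -0.012]]
    - [[0.02, 0.21, 0], [-0.004, -0.005, -0.015]]
    - [[0.02, 0.21, 0], [0, 0, -0.015]]
    - [[0.02, 0.21, 0], [0, 0, -0.01]]
    - [[0.02, 0.21, 0], [0, 0, 0]]
    - [[0.02, 0.21, 0], [0, 0, 0]]
    - [[0.02, 0.21, 0], [0, 0, 0]]
    - [[0.01, 0.15, 0], [0, 0, 0]]
    - [[0, 0.05, 0], [0, 0, 0]]
    - [[0, 0, 0], [0, 0, 0]]

```text
clock: 11.75
tool_pos: [0.5138, 0.34, 0.2076]
eef_rot: [0.997, 0.073, -0.0, 0.001]
force: [-0.6, -0.4, -0.2]
gripper_width: 0.0856
```

```bash
python3 w.py w7;  python3 - <<'E'
from h import *
P=np.load("pics/w7.npy")
q=P[(P[...,2]>.074)&(P[...,2]<.092)&(abs(P[...,0]-.515)<.08)&(abs(P[...,1]-.357)<.06)];print(len(q),yawrect(q),q.mean(0))
E
```

```text
11.75 [0.51378577 0.33998729 0.2075549 ] [-0.55464796 -0.40338644 -0.17702124] 0.08558967913614601 rv [-0.13990957  0.01691687  8.42492553]
8141 (array([516.2, 356.1]), array([114.4,  55.7]), 9.21) [0.51949166 0.35651145 0.08128793]
```

View pics/w7.png

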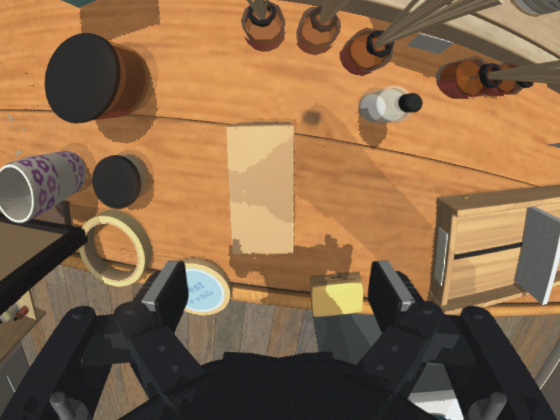

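Request:
servo_tool:
  commands:
    - [[0.01, 0.08, -0.1], [0, 0, 0.002]]
    - [[0, 0, -0.15], [0, 0, 0]]
    - [[0, 0, -0.15], [0, 0, 0]]
    - [[0, 0, -0.08], [0, 0, 0]]

```text
clock: 12.2
tool_pos: [0.5194, 0.3451, 0.1113]
eef_rot: [0.998, 0.07, 0.002, 0.004]
force: [-0.2, -0.4, 0.1]
gripper_width: 0.0854
```

```bash
python3 w.py w8
```

```text
12.2 [0.51942523 0.34511128 0.11125258] [-0.24378669 -0.43219807  0.07906575] 0.0854082055553926 rv [-0.44973388 -0.25429874  8.0112069 ]
```

View pics/w8.png

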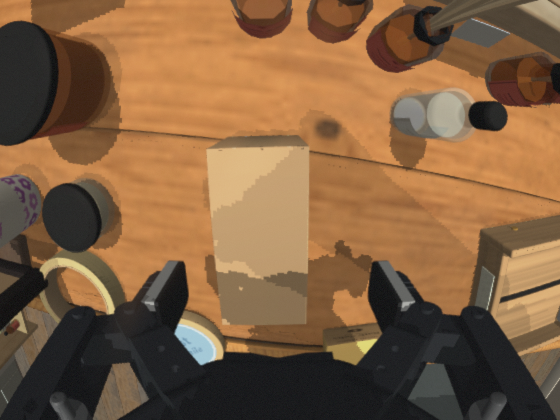

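Request:
servo_tool:
  commands:
    - [[-0.015, 0.055, 0], [0.004, 0.002, 0.006]]
    - [[0, 0.01, 0], [0, 0, 0.002]]

```text
clock: 12.45
tool_pos: [0.5158, 0.3523, 0.1088]
eef_rot: [0.997, 0.076, -0.002, 0.003]
force: [0.1, 0.2, 0.8]
gripper_width: 0.0853
```

```bash
python3 w.py w9
```

```text
12.45 [0.51575007 0.35233131 0.10877695] [0.10993873 0.15880263 0.81153384] 0.08526058136666925 rv [-0.2976682   0.25583236  8.726302  ]
```

Now descend to TCP z≈0.035.

Request:
servo_tool:
  commands:
    - [[-0.01, 0.02, -0.08], [0, 0, 0]]
    - [[-0.005, 0.005, -0.1], [0, 0, 0]]
    - [[-0.005, 0, -0.1], [0, 0, 0]]
    - [[0, 0, -0.06], [0, 0, 0]]

```text
clock: 12.9
tool_pos: [0.5156, 0.3602, 0.0429]
eef_rot: [0.997, 0.075, 0.003, -0.001]
force: [-0.5, -0.4, 0.1]
gripper_width: 0.0851
```

```bash
python3 w.py w10
```

```text
12.9 [0.51559848 0.36022943 0.04286937] [-0.52377276 -0.40397663  0.06099741] 0.08508226433260349 rv [ 0.07839971 -0.36437019  8.6510736 ]
```

View pics/w10.png

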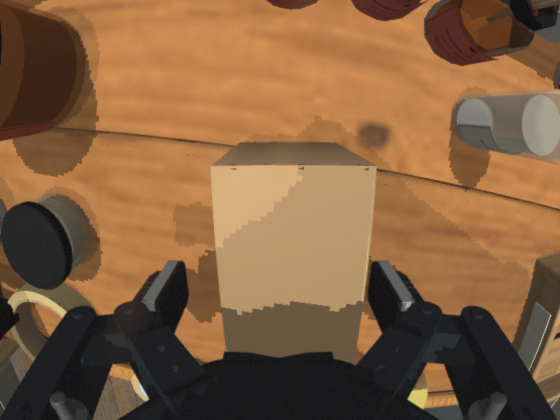

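Request:
servo_tool:
  commands:
    - [[0, -0.025, -0.04], [0, 0.003, 0.002]]
    - [[0, -0.005, 0], [0, 0, 0]]

```text
clock: 13.15
tool_pos: [0.5148, 0.3536, 0.0325]
eef_rot: [0.997, 0.078, -0.001, -0.0]
force: [-0.7, -0.5, -0.2]
gripper_width: 0.0855
```

Request:
servo_tool:
  commands:
    - [[0, 0, 0], [0, 0, 0]]
    - [[0, 0, 0], [0, 0, 0]]
    - [[0, 0, 0], [0, 0, 0]]
    - [[0, 0, 0], [0, 0, 0]]
    - [[0, 0, 0], [0, 0, 0]]
  claw: 1
  squeeze: 40

```text
clock: 13.65
tool_pos: [0.5155, 0.3533, 0.0337]
eef_rot: [0.997, 0.078, -0.001, -0.001]
force: [0.1, 0.7, -1.7]
gripper_width: 0.0545
```

```bash
python3 w.py w11
```

```text
13.65 [0.51554956 0.35333351 0.03368535] [ 0.08498668  0.73156001 -1.72817408] 0.054486099832379745 rv [0.07539707 0.06696174 8.89768009]
```

View pics/w11.png

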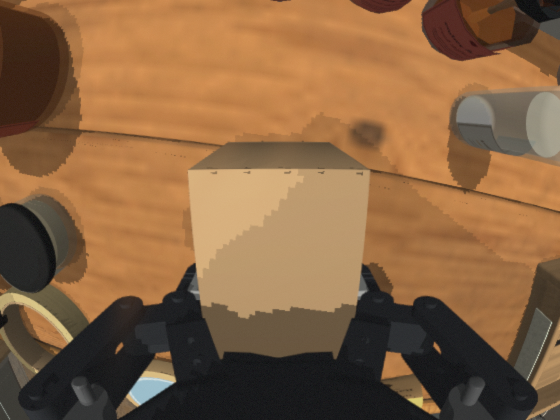

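Request:
servo_tool:
  commands:
    - [[0, 0, 0.1], [0, 0, 0]]
    - [[0, 0, 0.15], [0, 0, 0]]
    - [[0, 0, 0.15], [0, 0, 0]]
    - [[0, 0, 0.08], [0, 0, 0]]
    - [[0, 0, 0], [0, 0, 0]]

```text
clock: 14.2
tool_pos: [0.5125, 0.3507, 0.1298]
eef_rot: [0.997, 0.078, -0.004, 0.002]
force: [-0.5, 0.5, -4.7]
gripper_width: 0.0549
```

```bash
python3 w.py w12; python3 f.py
```

```text
14.2 [0.5125406  0.35066836 0.12984853] [-0.47717889  0.48554989 -4.68562999] 0.054918550540213745 rv [-0.201942    0.43690431  8.92831717]
14.25 laney 0.3322 lanex 0.1106 z 0.1287 Fu -0.45 Fv -0.01 Fz -3.14 w 0.0549 rv [-0.26  0.52  8.93]
```

View pics/w12.png

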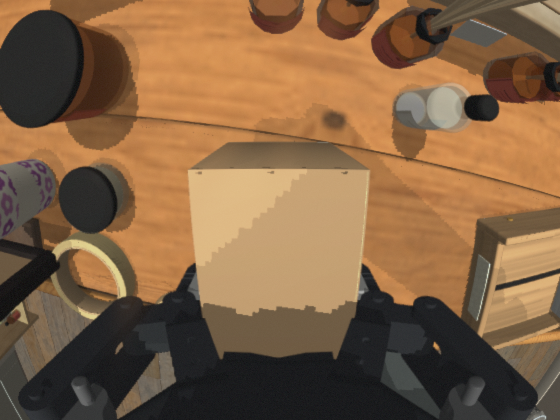

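Request:
servo_tool:
  commands:
    - [[-0.06, -0.08, 0], [0.002, -0.004, 0.007]]
    - [[-0.05, -0.15, 0], [0, 0, 0.008]]
    - [[-0.04, -0.2, 0], [0, 0, 0.008]]
    - [[-0.03, -0.2, 0], [0, 0, 0.008]]
    - [[-0.03, -0.2, 0], [0, 0, 0.008]]
    - [[-0.02, -0.2, 0], [0, 0, 0.004]]
    - [[-0.01, -0.15, 0], [0, 0, 0]]
    - [[0, -0.08, 0], [0, 0, 0]]
    - [[0, 0, 0], [0, 0, 0]]

```text
clock: 15.15
tool_pos: [0.4514, 0.0882, 0.1183]
eef_rot: [0.992, 0.126, -0.01, 0.001]
force: [0.2, 0.3, -4.4]
gripper_width: 0.0545
```

```bash
python3 w.py w13; python3 f.py
```

```text
15.15 [0.45141905 0.08822562 0.11830131] [ 0.1827629   0.27479829 -4.39323946] 0.054545547799687615 rv [-0.10058775  1.19071897 14.50490351]
15.2 laney 0.0943 lanex -0.0117 z 0.1184 Fu -0.32 Fv 0.13 Fz -3.75 w 0.0544 rv [-0.05  1.16 14.59]
```

View pics/w13.png

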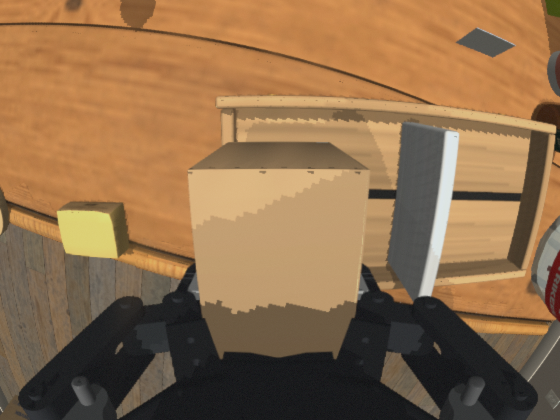

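Request:
servo_tool:
  commands:
    - [[0.035, 0, 0], [0, -0.006, -0.002]]
    - [[0.025, 0, 0], [0, -0.004, -0.002]]
    - [[0.005, 0, 0], [0, 0, 0]]

```text
clock: 15.5
tool_pos: [0.466, 0.0936, 0.1176]
eef_rot: [0.992, 0.125, 0.001, 0.0]
force: [0.4, 0.6, -3.5]
gripper_width: 0.0541
```

```bash
cat > c.py <<'E'
from h import *
import sys
u=np.array([-.2445,.9696]);v=np.array([.9696,.2445])
for n in sys.argv[2:]:
  p,P=cloud(n); cv2.imwrite(f"pics/{sys.argv[1]}_{n}.png",p)
  d=P[...,:2]-np.array([.486,.001]); L=np.stack([d@v,d@u,P[...,2]],-1)
  o=env.get_obs();zt=o['tool_pos'][2]+.0485
  if len(sys.argv)>2 and sys.argv[1].startswith('fin'): zt=.112
  q=L[(abs(L[...,0])<.09)&(abs(L[...,1]-.095)<.045)&(abs(L[...,2]-zt)<.008)]
  print(n,'carton',len(q),yawrect(q) if len(q)>5 else '',np.median(q[:,2]))
  q=L[(abs(L[...,0])<.078)&(abs(L[...,1])<.142)&(L[...,2]>.048)&(L[...,2]<.062)];print(' rim',len(q),yawrect(q))
E
python3 f.py; python3 c.py a wrist top side
```

```text
15.5 laney 0.0946 lanex 0.0033 z 0.1176 Fu 0.47 Fv 0.55 Fz -3.48 w 0.0541 rv [-0.03 -0.17 14.34]
wrist carton 33023 (array([24.1, 94.9]), array([89.9, 74.6]), 89.68) 0.16530283196106482
 rim 7359 (array([ 0.6, -0.9]), array([270.6, 140.5]), 89.94)
top carton 319 (array([ -0.5, 109.4]), array([123.9,  59.1]), 16.28) 0.16606510691236664
 rim 261 (array([-1. ,  1.2]), array([269.9, 140.4]), 89.96)
side carton 615 (array([ 2. , 93.3]), array([116.5,  78.9]), 1.47) 0.16549348368199646
 rim 1102 (array([-1.3, -3.7]), array([270.4, 141.7]), 89.86)
```

```bash
python3 - <<'E'
from h import *
u=np.array([-.2445,.9696]);v=np.array([.9696,.2445])
for n in("wrist","side"):
  p,P=cloud(n)
  d=P[...,:2]-np.array([.486,.001]); L=np.stack([d@v,d@u,P[...,2]],-1)
  for z0 in (.160,.163,.165,.167):
   q=L[(abs(L[...,1]-.095)<.04)&(abs(L[...,2]-z0)<.001)&(abs(L[...,0])<.09)]
   print(n,z0,len(q),np.percentile(q[:,0],[0,1,50,99,100]).round(4),np.percentile(q[:,1],[0,1,50,99,100]).round(4))
E
```

```text
wrist 0.16 271 [0.0031 0.0069 0.0601 0.0605 0.0607] [0.0564 0.0587 0.0975 0.132  0.1335]
wrist 0.163 603 [-0.012  -0.007   0.0458  0.0604  0.0605] [0.0551 0.0562 0.0972 0.1317 0.1349]
wrist 0.165 26818 [-0.0143 -0.0095  0.0317  0.0599  0.0606] [0.0552 0.0684 0.0957 0.1226 0.1349]
wrist 0.167 3402 [-0.0129 -0.0071  0.0355  0.0599  0.0605] [0.0551 0.0592 0.0933 0.132  0.1349]
side 0.16 22 [-0.056  -0.056  -0.0124  0.058   0.0585] [0.0637 0.0638 0.0675 0.1104 0.1178]
side 0.163 84 [-0.0562 -0.0562 -0.0246  0.0579  0.0591] [0.0638 0.0642 0.0902 0.1234 0.1281]
side 0.165 276 [-0.0564 -0.0554 -0.0197  0.057   0.0578] [0.0599 0.0653 0.0938 0.1222 0.1325]
side 0.167 152 [-0.0563 -0.0561 -0.0204  0.057   0.0577] [0.0577 0.0642 0.0939 0.1233 0.1265]
```

View pics/a_side.png

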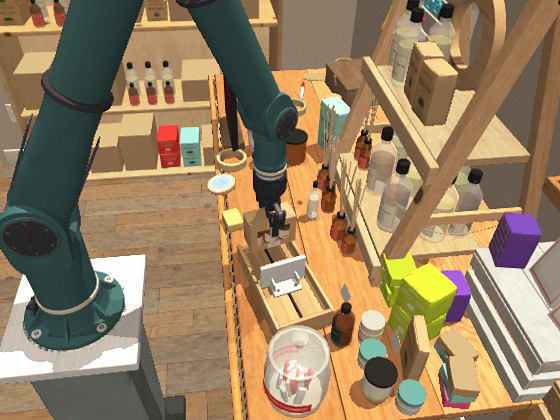

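Request:
servo_tool:
  commands:
    - [[-0.011, -0.018, -0.05], [0, 0, -0.002]]
    - [[0, 0, -0.06], [0, 0, 0]]
    - [[0, 0, 0], [0, 0, 0]]

```text
clock: 16.05
tool_pos: [0.4622, 0.0884, 0.0944]
eef_rot: [0.993, 0.122, 0.001, 0.001]
force: [-1.1, -0.1, -3.8]
gripper_width: 0.0547
```

```bash
python3 f.py
```

```text
16.05 laney 0.0905 lanex -0.0017 z 0.0944 Fu 0.19 Fv -1.11 Fz -3.76 w 0.0547 rv [-0.09 -0.1  14.02]
```

Request:
servo_tool:
  commands:
    - [[0.006, 0.002, -0.04], [0, 0, 0]]
    - [[0, 0, -0.04], [0, 0, 0]]
    - [[0, 0, -0.03], [0, 0, 0]]

```text
clock: 16.35
tool_pos: [0.4637, 0.0885, 0.0712]
eef_rot: [0.993, 0.122, 0.001, 0.001]
force: [-0.5, 0.4, -2.5]
gripper_width: 0.0547
```

```bash
python3 f.py
```

```text
16.35 laney 0.0903 lanex -0.0002 z 0.0712 Fu 0.50 Fv -0.38 Fz -2.51 w 0.0547 rv [-0.09 -0.15 13.98]
```

Request:
servo_tool:
  commands:
    - [[0, 0, -0.015], [0, 0, 0]]
    - [[0, 0, -0.015], [0, 0, 0.001]]

```text
clock: 16.55
tool_pos: [0.4635, 0.0885, 0.0641]
eef_rot: [0.992, 0.123, 0.001, 0.001]
force: [-0.3, 0.7, -3.9]
gripper_width: 0.0543
```

```bash
python3 f.py
```

```text
16.55 laney 0.0903 lanex -0.0004 z 0.0641 Fu 0.74 Fv -0.15 Fz -3.94 w 0.0543 rv [-0.1  -0.1  14.12]
```

Request:
servo_tool:
  commands:
    - [[0, 0, -0.012], [0, 0, 0]]

```text
clock: 16.65
tool_pos: [0.4637, 0.0883, 0.0634]
eef_rot: [0.992, 0.123, 0.001, 0.002]
force: [-7.6, -2.9, 46.5]
gripper_width: 0.0542
```

```bash
python3 f.py
```

```text
16.65 laney 0.0901 lanex -0.0003 z 0.0634 Fu -0.97 Fv -8.05 Fz 46.50 w 0.0542 rv [-0.21 -0.11 14.1 ]
```

Request:
servo_tool:
  commands:
    - [[0, 0, -0.01], [0, 0, 0]]

```text
clock: 16.75
tool_pos: [0.4637, 0.0884, 0.0634]
eef_rot: [0.992, 0.123, 0.002, 0.003]
force: [-5.7, -1.9, 27.0]
gripper_width: 0.0546
```

```bash
python3 f.py
```

```text
16.75 laney 0.0902 lanex -0.0002 z 0.0634 Fu -0.45 Fv -6.00 Fz 27.04 w 0.0546 rv [-0.3  -0.18 14.09]
```

Request:
servo_tool:
  commands:
    - [[0, 0, 0.004], [0, 0, 0]]
    - [[-0.003, 0.014, 0.001], [0, 0, 0]]
    - [[-0.003, 0.014, 0], [0, 0, 0]]

```text
clock: 17.05
tool_pos: [0.4634, 0.094, 0.0658]
eef_rot: [0.992, 0.123, 0.003, 0.003]
force: [1.7, -6.1, -4.7]
gripper_width: 0.0547
```

```bash
python3 f.py
```

```text
17.05 laney 0.0957 lanex 0.0008 z 0.0658 Fu -6.31 Fv 0.19 Fz -4.68 w 0.0547 rv [-0.34 -0.34 14.08]
```

Request:
servo_tool:
  commands:
    - [[0.001, -0.004, -0.006], [0, 0, 0]]
    - [[0, 0, -0.004], [0, 0, 0]]

```text
clock: 17.25
tool_pos: [0.4639, 0.0934, 0.0635]
eef_rot: [0.992, 0.123, 0.003, 0.003]
force: [-2.0, -2.1, 14.7]
gripper_width: 0.0547
```

```bash
python3 f.py
```

```text
17.25 laney 0.0950 lanex 0.0012 z 0.0635 Fu -1.56 Fv -2.45 Fz 14.67 w 0.0547 rv [-0.35 -0.35 14.1 ]
```

Request:
servo_tool:
  commands:
    - [[0, 0, 0], [0, 0, 0]]
    - [[0, 0, 0], [0, 0, 0]]
    - [[0, 0, 0], [0, 0, 0]]
    - [[0, 0, 0], [0, 0, 0]]
  claw: 0

```text
clock: 17.65
tool_pos: [0.4648, 0.0945, 0.0635]
eef_rot: [0.992, 0.123, 0.004, 0.002]
force: [0.5, -0.2, 0.7]
gripper_width: 0.0853
```

```bash
python3 f.py; python3 w.py w14
```

```text
17.65 laney 0.0959 lanex 0.0023 z 0.0635 Fu -0.32 Fv 0.41 Fz 0.73 w 0.0853 rv [-0.26 -0.45 14.12]
17.65 [0.46483254 0.09454616 0.06349395] [ 0.47545978 -0.20521698  0.72718   ] 0.08534200709071203 rv [-0.25994247 -0.45147387 14.12339546]
```

View pics/w14.png

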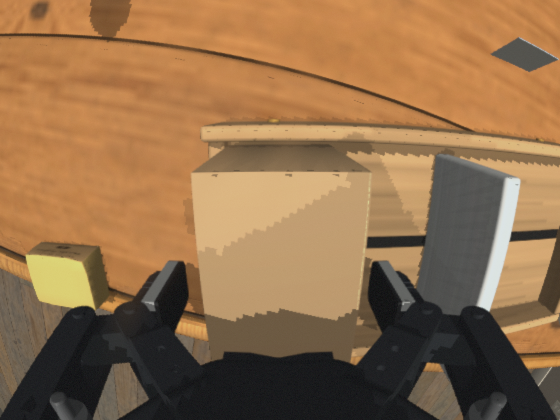

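Released cleanly; lift out and check.

Request:
servo_tool:
  commands:
    - [[0, 0, 0.06], [0, 0, 0]]
    - [[0, 0, 0.12], [0, 0, 0]]
    - [[0, 0, 0.2], [0, 0, 0]]
    - [[0, 0, 0.22], [0, 0, 0]]
    - [[0, 0, 0.22], [0, 0, 0]]
    - [[0, -0.15, 0.15], [0, 0, 0]]
    - [[0, -0.2, 0], [0, 0, 0]]
    - [[0, -0.2, 0], [0, 0, 0]]
    - [[0, -0.2, 0], [0, 0, 0]]
    - [[0, 0, 0], [0, 0, 0]]

```text
clock: 18.7
tool_pos: [0.4634, -0.0589, 0.2673]
eef_rot: [0.992, 0.126, 0.006, 0.004]
force: [0.8, 0.2, 0.0]
gripper_width: 0.0854
```

```bash
python3 f.py; python3 c.py fin wrist top side
```

```text
18.7 laney -0.0525 lanex -0.0366 z 0.2673 Fu -0.03 Fv 0.80 Fz 0.02 w 0.0854 rv [-0.41 -0.71 14.52]
wrist carton 5727 (array([ 1.7, 96.1]), array([114.7,  56.8]), 0.14) 0.1112818071682053
 rim 4643 (array([ 0.5, -1.1]), array([140.9, 269.5]), 0.23)
top carton 863 (array([ 0.5, 98.7]), array([114.6,  55.6]), 0.06) 0.1121994326395841
 rim 639 (array([-0.8,  1.7]), array([269.8, 140.8]), 90.0)
side carton 694 (array([-0.1, 94.9]), array([115.1,  59.8]), 0.04) 0.11145101883329434
 rim 1292 (array([-1.4, -4.5]), array([269.6, 141.6]), 89.91)
```

View pics/fin_wrist.png

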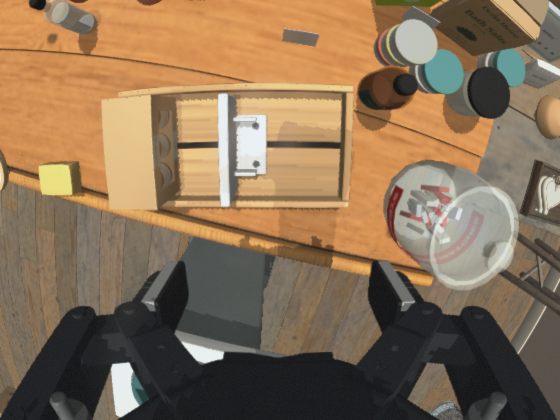

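View pics/fin_side.png

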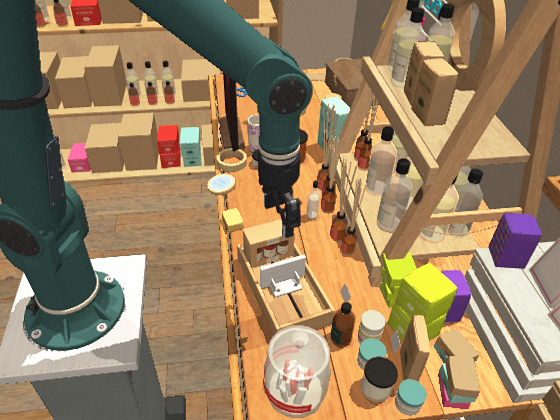

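```bash
python3 -c "
from cell import env
for q in ['amber_candle','mist_bottle','tonic_bottle','soap_carton','coaster_pack','balm_pot','pusher']:
  r=env.recognise('top',q);print(q,[x['at'] for x in r[:1]])
print(env.finish_job())"
```

```text
amber_candle [[0.5997, 0.5293, 0.0897]]
mist_bottle [[0.4885, -0.0025, 0.0637]]
tonic_bottle []
soap_carton [[0.3848, 0.2489, 0.0282]]
coaster_pack [[0.3618, 0.4181, 0.01]]
balm_pot [[0.4895, 0.5107, 0.0409]]
pusher [[0.4884, -0.0005, 0.0607]]
the job is handed in; nothing more can be done
None
```

The lane is restocked and the job is handed in, at about 19 s on the robot's clock.

- **Pusher:** I drew it back about 116 mm, until the pull rose to about 11.5 N with roughly the buffer's slope. I estimate the buffer was compressed about 5 mm. Letting it forward, it stopped at about 108 mm and pushed back when I tried to move it further. It was still there in the last pictures, so the catch holds.
- **Carton:** It stands upright in the lane, within 0.3° of square. The wrist and top cameras put it 1.2–1.3 mm off the lane's centreline and about 0.5 mm behind the lip. Its top is at about 112 mm, so it is sitting flat on the floor.
- **Heavy touch:** When the carton first met the lane floor, the wrist force briefly read about 46 N. I backed off at once, then set it down again more gently (about 15 N) before letting go.
- **Other goods:** The candle, soap, coaster pack and balm pot were found within 4 mm of where they started.
- **Failed checks:**
  - In the last check the recogniser missed the tonic bottle and gave the pusher's position for the mist bottle. In the last pictures I saw both bottles standing in their places.
  - The side camera disagreed with the top camera by about 6 mm on the lane's lengthwise position. I relied on the wrist and top views and on feeling the carton touch the lip.

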